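# Load an adapter in the swing clamp and set the thumbscrew a quarter turn off its seat

### The job

Load the grey adapter with the knurled collar into the swing clamp: stand it fully home in the open nest, swing the bridge shut against its latch pillar, and turn the thumbscrew clockwise until it seats on the adapter. Then back the thumbscrew off a quarter turn, so that the adapter is captive but can still be turned in the nest, and finish while still gripping the thumbscrew at that setting, since a colleague will nip up the lock nut while you hold it. Leave the other parts on the bench where they are.

Things in the scene. Friction and masses are not known exactly. Their poses are not given: they have to be found in the camera images.
- adapter: The adapter to load: plain grey, 44 mm high, loose, upright, on the right half of the bench among other fittings. Round lower stub 24 mm across up to 14 mm, knurled collar 34 mm across from 14 to 34 mm, top stub 20 mm across up to 44 mm. Origin: centre of its underside, z up. 80 g. Grip the collar's upper half: with fingertips 17 mm above its origin they clear the nest block.
- clamp: The swing clamp, bolted down left of the middle: dark base plate 134 x 60 x 10 mm. Origin: nest axis at bench level; z up, x from the nest to the hinge pillar (about away from the robot). Square nest block 46 mm wide, from 10 to 22 mm, with a 27 mm hole 12 mm deep down to the plate. Hinge pillar at x = +56 mm, 84 mm high; latch pillar (10 mm, head 17 mm) at x = -36 mm, 85 mm high; both at y = 0.
- nest (a point): Centre of the nest hole's mouth, on the top face of the nest block, 22 mm above the bench. The hole is 12 mm deep, with a 1.5 mm chamfer. The adapter is home when its lower stub stands flat on the hole's floor: its origin then lies 12 mm below this point, 10 mm above the bench, and its top 54 mm above the bench.
- bridge (a joint): Swing of the bridge about the upright hinge pillar, rad: 0 = shut, hook notch round the latch pillar (firm stop); positive = open, anticlockwise from above, to the clamp's right. Starts at 1.6 to 1.85; friction holds it (about 1.2 N at the finger pin moves it). An aluminium bar 26 mm wide, from 66 to 76 mm above the bench, carrying the thumbscrew 56 mm from the pivot.
- bridge_pivot (a point): A point on the axis of the hinge pillar, halfway up the bridge's thickness, 71 mm above the bench.
- finger_pin (a point): Top centre of the upright round finger pin at the bridge's free end (10 mm across, its sides free from 79 to 111 mm above the bench, 103.5 mm from the pivot): pinch or push it to swing the bridge. Keep the fingertips higher than 87 mm: as the bridge shuts, the latch pillar's head (17 mm across, top at 85 mm) comes to stand 11.5 mm from the pin's axis.
- screw_turn (a joint): The thumbscrew's angle in the bridge, rad: 0 = seated (firm stop, foot pressing on a home adapter); positive = backed off, anticlockwise from above, so clockwise tightens. Starts at 1.85 to 2.7 and stays where it is left (friction 0.04 N m). It moves 6 mm a turn, down as it tightens. A quarter turn off the seat reads 1.57.
- thumbscrew: The thumbscrew: dark knurled round head 28 mm across and 16.5 mm high, slotted across its top, above a thin lock nut and an 8 mm rod. It hangs in the bridge, 56 mm from the pivot, and swings with it. Origin: on the screw's axis at the lock nut's underside, 85 mm above the bench when seated; x along the slot, z up.
- screw_head (a point): Centre of the top of the thumbscrew's head, 106.5 mm above the bench when seated, up to 3 mm higher when backed off. The head's grip face runs from 2 to 14 mm below it; the bridge's top lies 30 mm below it when seated, the latch and hinge pillars' tops 22 mm. With the bridge shut the finger pin stands 47.5 mm from its axis, on the robot's side.
- stepped_fitting: Bystander: plain grey stepped round fitting, 40 mm across and 26 mm high, no knurl. Origin: centre of its underside. Stands among the fittings on the right; leave it alone.
- hex_fitting: Bystander: grey fitting with a hexagonal foot 24 x 27 mm and a plain round stem 21 mm across, 36 mm high. Origin: centre of its underside. Stands among the fittings on the right; leave it alone.
- screwdriver: Bystander: screwdriver with a red handle, 186 mm long, lying near the front edge. Origin: centre of its underside; leave it alone.
- big_spanner: Bystander: open-ended spanner, 197 mm long, 6 mm thick, lying near the front edge on the right. Origin: centre of its underside; leave it alone.
- hex_nut: Bystander: grey hexagonal nut, 27 x 31 x 18 mm, near the front of the bench. Origin: centre of its underside; leave it alone.
- dome_plug: Bystander: small grey domed plug, 25 mm across and 15 mm high, near the front of the bench. Origin: centre of its underside; leave it alone.
- gauge_right (a point): Top of a dial gauge fixed to the bench (do not touch): the nearer one, its dial 102 mm wide across y and 50 mm deep, from 145 to 248 mm above the bench, on a stem 44 mm wide.
- gauge_far_right (a point): Top of a dial gauge fixed to the bench (do not touch): the one farther right, its dial 102 mm wide across y and 50 mm deep, from 145 to 248 mm above the bench, on a stem 44 mm wide.
- probe_middle (a point): Top of an upright probe fixed to the bench (do not touch): 232 mm high, between the clamp and the loose fittings; lift parts over it or go round, 28 mm wide, 44 mm wide below 74 mm. Keep the gripper clear of it on the way.
- probe_left (a point): Top of an upright probe fixed to the bench (do not touch): 212 mm high, left of the clamp, 28 mm wide, 44 mm wide below 74 mm. Keep the gripper clear of it on the way.
- probe_right (a point): Top of an upright probe fixed to the bench (do not touch): 246 mm high, behind the gauges, 28 mm wide, 44 mm wide below 74 mm. Keep the gripper clear of it on the way.
- port_left (a point): Top of a low grey test port fixed to the bench (do not touch): in front of the clamp, to its left, 44 mm wide, 103 mm high.
- port_middle (a point): Top of a low grey test port fixed to the bench (do not touch): in front of the clamp, to its right, 44 mm wide, 103 mm high.
- port_right (a point): Top of a low grey test port fixed to the bench (do not touch): in front of the loose fittings, 44 mm wide, 103 mm high.
Things that resemble listed ones, but are neither listed nor needed, are in the scene too. Leave any yellow look-alike of the adapter alone.

How it is judged:
On the way, in this order (a step that is already met when the one before it is completed fails the run):
1. The adapter stands fully home in the nest, upright and let go (horizontal distance between adapter and nest below 0.003 m and z of adapter in the frame of clamp between 0.0085 and 0.0115 m and angle between adapter's own z axis and vertical below 0.07 rad and contact force between the fingers and adapter below 0.2 N), for 0.2 s.
2. The bridge is swung shut against the latch pillar, over the adapter (horizontal distance between adapter and nest below 0.003 m and z of adapter in the frame of clamp between 0.0085 and 0.0115 m and angle between adapter's own z axis and vertical below 0.07 rad and value of joint bridge below 0.06 rad), for 0.2 s.
3. The thumbscrew is turned down until it seats on the adapter (all of step 2 and value of joint screw_turn below 0.06 rad and contact force between thumbscrew and adapter above 0.5 N), for 0.2 s.
At the end, for the whole second after the job is handed in: Adapter in the nest (axis within 3 mm, down on the floor within 1.5 mm, upright within 4 degrees), bridge shut within 0.06 rad, thumbscrew a quarter turn off its seat (1.57 rad, within 15 degrees), not loading the adapter, and still gripped by the fingers (over 10 N) (all of step 2 and value of joint screw_turn between 1.31 and 1.83 rad and contact force between each of thumbscrew, the fingers and adapter below 0.2 N and contact force between the fingers and thumbscrew above 10 N); the arm keeps its last pose, push and grip.
It fails at once if A bystander on the bench is knocked out of its place (moved more than 20 mm) (distance of any of stepped_fitting, hex_fitting, screwdriver, big_spanner, hex_nut, dome_plug from where it was at the start of the episode above 0.02 m).
It also fails if it takes over 72 s, if anything falls off the work surface, if the arm or the gripper's body presses on something with over 40 N, if the wrist force passes 120 N, or if a joint passes its speed limit or range.

### The arm

A 6-joint arm with a two-finger parallel gripper is mounted at the origin on a cart in front of the work surface, level with it; the furniture and walls round the work are solid. World frame = base frame: x ahead of the robot, y to its left, z up, the work surface at z = 0. Lengths are in m, angles in rad, forces in N, time in s.
With the tool pointing down it reaches from about 0.375 to 0.975 m from the base axis. Payload 3.8 kg.
Tool frame: the origin (TCP) lies midway between the tips of the shut fingers; the grasp point (between the pads) lies 19 mm behind it; z points along the fingers, y is the line along which they close (so a half turn about z gives the same grasp; the last joint's range is limited). The gripper opens to 88 mm and grips with 3 to 60 N. Pads are 18 mm wide; open, the fingers measure 123 mm over their backs; the gripper's body (75 mm by 187 mm) begins 45 mm behind the grasp point.
Start: joints at [-1.288, 0.264, 1.604, -0, 1.274, -0.037], TCP at [0.212, -0.641, 0.239] pointing down, gripper open.
Joint ranges: [-2.63, 2.63], [-0.94, 2.18], [0.31, 2.57], [-1.31, 4.45], [0, 2.66], [-2.55, 2.55]. Speed limits (rad/s): [2.57, 2.57, 3.14, 3.14, 3.14, 3.14].

### API

Orientations are given as a unit quaternion [x, y, z, w].
In Python, from plant import get_state, capture, calibration, sign_off, look_for, pinpoint gives the robot as it stands.
- The arm moves only by the tool carry_out, never from a script. Its argument "moves" is one flat list of numbers, 7 for each row, row after row: the shift along the world's x, y, z in mm, then the turn, a rotation vector about the world's x, y, z in degrees, then the opening, from 0 (shut) to 1 (fully open). In form: [tx, ty, tz, ax, ay, az, hand, tx, ty, tz, ax, ay, az, hand, ...]. A call has 1 to 5 rows; each row shifts and turns the commanded pose from where the row before left it; what a row does not reach is not made up. A row lasts 1/10 s, in which the tool goes at most 50 mm and 8.59 degrees, less where a joint would pass 70% of its speed; a pose out of reach is approached as far as the arm can. A call is refused whole if a number of a shift passes 50 or a number of a turn 8.59, either way. A call with a gripper value outside its range is refused whole. The fingers move at their own pace and stop on an object; the grip force is fixed at half the most. Time passes only in rows, so rows that do not move let the fingers close. It gives the time, the measured TCP pose, the force, the opening and the grip force at its end, in the units of the state.
- get_state(): the state, without advancing time (a new reading comes with each control period).
- capture(name): name is "scene" or "top" or "wrist"; returns (picture, depth): 384x512x3 uint8, red, green, blue; 384x512 float32, m along the optical axis (not along the pixel's ray), 0 where there is no reading.
- calibration(name): a dict with "camera_matrix" (3x3 intrinsics, pixels), "R" (3x3) and "t" (3): a world point X has camera coordinates R X + t. Camera axes: x right, y down, z forward; pixel columns grow to the right and rows downward; lengths in m; the calibration is good to about 2 mm. A picture is of the moment at which its call begins: read the wrist's pose just before it. calibration takes no time and is no camera call; for the wrist camera it gives the pose at the moment of the call.
- sign_off(): hands the job in; it is judged then, once.
Trained networks look in the newest picture that a camera, given by its name, has taken for a name from the list of things; names that differ only in an ending like _2 or _b are one class to them, and where a whole thing is asked for, a point or a joint stands for the part that bears it (a point fixed in the world has none). Each returns a list of dicts, best first, with "confidence" (0 to 1); they miss things now and then, are a little off and sometimes report something else, mostly with a low value. They report only what shows in the picture. A call takes as long as a camera call. They do not tell look-alikes from the thing itself.
- look_for(camera, name): "pixel" ([row, column] in pixels, amid what is visible of it).
- pinpoint(camera, name): "pixel" ([row, column] in pixels: a listed point, or the origin of a listed thing).
The state is a dict: "time_s": time; "joint_positions": joint angles; "dq": joint speeds; "effort": joint torques, N m; "tcp_pos": TCP position; "tool_rot": TCP orientation; "force": force on the tool from outside, world axes, zero at the start; "wrist_torque": the same for the moment, N m; "finger_gap": finger opening in m; "grip_force": force on a finger pad.
Only numpy, scipy, OpenCV 4.12 (cv2) and the standard library are available. Lean on these libraries where they do the work, as an engineer would, in place of code of your own. Each camera call takes 0.05 s, during which the arm holds its last target. There are 200 camera calls.

## Working session

There is one attempt and no reset: what is moved stays moved. The work goes in short steps, Python scripts to look and compute and a tool call to move; the robot and the scene stay as the last step left them, time stands still between calls to the robot, and variables do not carry over. Pictures are saved under pics/ and viewed, at most 10 in all, crops included, and the job is handed in when it is done.

Besides the shell and the picture viewer there is one more tool, called after ">>>" as name(argument=value, ...) on one line, values as JSON. carry_out: Moves the arm, as the interface text tells. Its arguments: {"type":"object","properties":{"moves":{"type":"array","items":{"type":"number"}}},"required":["moves"]}

```bash
mkdir -p pics; ls; cat > h.py <<'E'
import numpy as np,cv2
from plant import *
def snap(c,f=None):
    cal=calibration(c); p,d=capture(c)
    if f: cv2.imwrite('pics/'+f,p[:,:,::-1])
    return p,d,cal
def w(px,d,cal,r=1):
    i,j=[int(round(v)) for v in px]; a=d[max(i-r,0):i+r+1,max(j-r,0):j+r+1]; a=a[a>0]
    z=np.median(a) if a.size else np.nan; K=cal['camera_matrix']
    X=z*np.linalg.inv(K)@[px[1],px[0],1]; return np.array(cal['R']).T@(X-cal['t'])
def ray(px,cal):
    R=np.array(cal['R']);K=np.array(cal['camera_matrix'])
    d=R.T@np.linalg.inv(K)@[px[1],px[0],1]; return -R.T@np.array(cal['t']),d/np.linalg.norm(d)
def tri(rs):
    A=sum(np.eye(3)-np.outer(d,d) for o,d in rs);b=sum((np.eye(3)-np.outer(d,d))@o for o,d in rs)
    return np.linalg.solve(A,b)
def atz(px,cal,z):
    o,d=ray(px,cal); return o+d*(z-o[2])/d[2]
E
python3 - <<'E'
from h import *
np.set_printoptions(precision=4,suppress=True)
for c in ['scene','top']:
    p,d,cal=snap(c,c+'.png')
    o,_=ray((0,0),cal);print(c,o)
    for n in ['adapter','clamp','nest','bridge_pivot','finger_pin','screw_head','thumbscrew','probe_middle','probe_left','probe_right','port_left','port_middle','port_right','gauge_right','gauge_far_right','stepped_fitting','hex_fitting']:
        for r in pinpoint(c,n)[:3]: print(n,round(r['confidence'],2),np.round(r['pixel'],1),w(r['pixel'],d,cal))
s=get_state();print(s['time_s'],s['tool_rot'],s['tcp_pos'])
E
```

```text
pics
scene [-0.3598 -1.0828  0.7929]
adapter 0.57 [216.7 282.9] [ 0.6582 -0.0444  0.0131]
clamp 0.97 [203.2 226.5] [0.4873 0.0541 0.0837]
clamp 0.74 [185.8 261.5] [ 0.5604 -0.0406  0.1595]
clamp 0.71 [221.1 165.4] [0.3381 0.2127 0.0016]
nest 0.91 [191.7 232.6] [0.6641 0.2491 0.0027]
bridge_pivot 0.71 [180.7 245.2] [0.6606 0.1656 0.0794]
bridge_pivot 0.35 [191.9 233. ] [0.6651 0.2478 0.0019]
finger_pin 0.72 [184.1 259.6] [ 0.5606 -0.0309  0.1622]
finger_pin 0.57 [264.  253.8] [ 0.3926 -0.1993  0.0111]
screw_head 0.5 [176.9 255.9] [0.6718 0.117  0.1078]
thumbscrew 0.59 [184.2 255.9] [ 0.7869  0.2508 -0.0013]
probe_middle 0.6 [164.3 262.7] [ 0.5709 -0.0337  0.23  ]
probe_middle 0.37 [191.5 301.5] [ 0.4942 -0.2813  0.2455]
probe_left 0.85 [142.4 200.7] [0.8803 0.7831 0.0172]
probe_left 0.22 [175.2 253.7] [0.7925 0.2713 0.0307]
port_left 0.88 [180.5 197.5] [0.5004 0.2449 0.0992]
port_middle 0.66 [193.8 228.2] [0.6139 0.2114 0.0226]
port_right 0.55 [214.6 261. ] [ 0.5    -0.1077  0.1015]
gauge_right 0.81 [193.3 302. ] [ 0.4902 -0.2873  0.2435]
gauge_right 0.67 [216.5 258.9] [ 0.4897 -0.109
[... 1004 characters left out ...]
.3475 -0.0003]
probe_left 0.89 [159.8 123.2] [0.6534 0.4051 0.0037]
probe_right 0.74 [166.4 380. ] [ 0.568  -0.3849  0.2414]
probe_right 0.59 [202.2 412.9] [ 0.4681 -0.4627  0.2515]
port_left 0.77 [197.6 159.5] [0.5048 0.2462 0.0982]
port_middle 0.77 [202.4 221.1] [0.492  0.0584 0.0987]
port_right 0.84 [204.7 279. ] [ 0.4863 -0.1173  0.1013]
gauge_right 0.61 [198.4 346.9] [ 0.4783 -0.2919  0.2419]
gauge_far_right 0.65 [202.6 412.4] [ 0.4672 -0.4616  0.2506]
gauge_far_right 0.38 [227.8 208.1] [0.4244 0.1068 0.0174]
stepped_fitting 0.4 [187.8 292.1] [ 0.5578 -0.163   0.0246]
hex_fitting 0.64 [175.6 319.6] [ 0.5996 -0.2534  0.0269]
1.8 [ 0.9872  0.1592 -0.     -0.    ] [ 0.2122 -0.6408  0.2387]
```

```bash
python3 - <<'E'
import cv2
a=cv2.imread('pics/top.png')[120:270,90:440];cv2.imwrite('pics/tc.png',cv2.resize(a,None,fx=2.28,fy=2.28,interpolation=3))
a=cv2.imread('pics/scene.png')[130:280,170:340];cv2.imwrite('pics/sc.png',cv2.resize(a,None,fx=4,fy=4,interpolation=3))
E
```

```text
(no output)
```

View pics/tc.png

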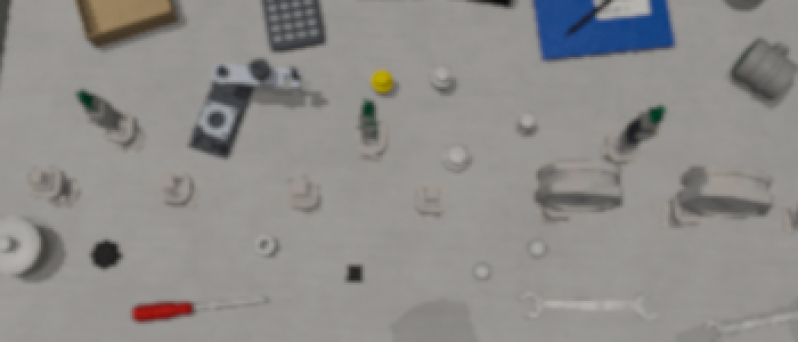

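View pics/sc.png

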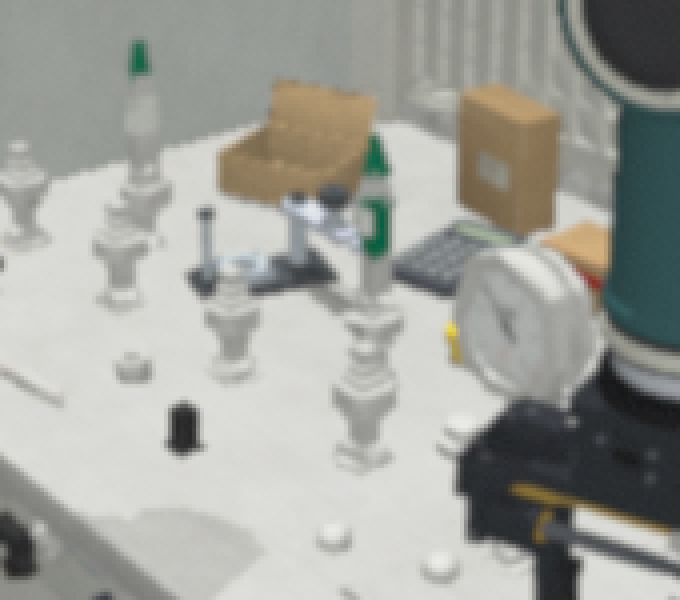

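The top crop shows the clamp at crop (217,119), with its bridge pointing right. The grey adapter candidate is at (442,78), next to the yellow look-alike at (383,82). The stepped fitting is at (457,157), the hex fitting at (527,123) and the middle probe at (370,120). I'll raise the arm over the gauges and move towards the adapter.

>>> carry_out(moves=[0,0,50,0,0,0,0.7,0,0,50,0,0,0,0.7,20,20,40,0,0,0,0.7,31,40,0,0,0,0,0.7,31,40,0,0,0,0,0.7])

```text
time_s: 2.3
tcp_pos: [0.2942, -0.5419, 0.3814]
tool_rot: [0.987, 0.158, 0.001, 0.002]
force: [0.4, 0.4, 0.1]
finger_gap: 0.0623
grip_force: 0.0
```

>>> carry_out(moves=[31,40,0,0,0,0,0.7,31,40,0,0,0,0,0.7,31,40,0,0,0,0,0.7,31,40,0,0,0,0,0.7,31,40,0,0,0,0,0.7])

```text
time_s: 2.8
tcp_pos: [0.4475, -0.3424, 0.379]
tool_rot: [0.987, 0.159, 0.0, 0.0]
force: [0.9, 0.3, 0.3]
finger_gap: 0.0615
grip_force: 0.0
```

>>> carry_out(moves=[31,40,0,0,0,0,0.7,31,40,0,0,0,0,0.7,31,40,0,0,0,0,0.7,31,40,0,0,0,0,0.7,0,0,0,0,0,0,0.7])

```text
time_s: 3.3
tcp_pos: [0.5719, -0.1809, 0.3783]
tool_rot: [0.987, 0.162, 0.001, -0.001]
force: [-0.1, -0.2, -0.6]
finger_gap: 0.0617
grip_force: 0.0
```

```bash
python3 - <<'E'
from h import *
np.set_printoptions(precision=4,suppress=True)
s=get_state();print(s['time_s'],s['tcp_pos'],s['tool_rot'],s['joint_positions'],s['force'])
p,d,cal=snap('wrist','w1.png')
print(ray((192,256),cal))
for n in ['adapter','nest','bridge_pivot','finger_pin','screw_head','stepped_fitting','hex_fitting']:
    for r in pinpoint('wrist',n)[:3]: print(n,round(r['confidence'],2),np.round(r['pixel'],1),w(r['pixel'],d,cal))
E
```

```text
3.3 [ 0.5719 -0.1809  0.3783] [ 0.9867  0.1625  0.0007 -0.0011] [-0.3494  0.068   1.5782  0.0026  1.4953  0.8948] [-0.1103 -0.2204 -0.6311]
(array([ 0.6436, -0.157 ,  0.5242]), array([-0.2816, -0.1055, -0.9537]))
adapter 0.81 [ 88.  246.8] [ 0.6702 -0.1361  0.0443]
adapter 0.74 [ 70.8 203. ] [ 0.673  -0.0564  0.0308]
nest 0.7 [58.6 53.4] [0.6092 0.2014 0.0097]
bridge_pivot 0.72 [18.2 47.3] [0.6655 0.1686 0.0778]
finger_pin 0.71 [45.2 98.7] [0.6534 0.0732 0.1109]
finger_pin 0.19 [131.4 122.1] [ 0.5755 -0.0313  0.2317]
screw_head 0.76 [28.6 63.4] [0.6583 0.1236 0.1089]
stepped_fitting 0.91 [152.6 240.3] [ 0.56   -0.1594  0.0258]
hex_fitting 0.7 [138.7 297. ] [ 0.6179 -0.25    0.0267]
hex_fitting 0.17 [189.5 202.1] [ 0.4941 -0.1181  0.101 ]
```

View pics/w1.png

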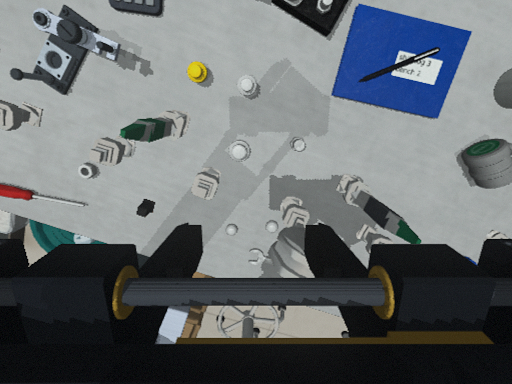

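The wrist view shows the grey collared adapter at about (row 85, col 247), the yellow look-alike at (71,197), the stepped fitting at (150,240) and the hex fitting at (144,299). The clamp is at top left, with the screw head at (28,68) and the nest at (58,53). Next I'll refine these from the point cloud.

```bash
cat >> h.py <<'E'
def cloud(d,cal):
    K=np.array(cal['camera_matrix']);v,u=np.nonzero(d>0);z=d[v,u]
    C=np.linalg.inv(K)@np.vstack([u,v,np.ones_like(u)])*z
    return (np.array(cal['R']).T@(C-np.array(cal['t'])[:,None])).T
def blob(P,c,r,z0,z1):
    m=(np.hypot(P[:,0]-c[0],P[:,1]-c[1])<r)&(P[:,2]>z0)&(P[:,2]<z1);Q=P[m]
    if len(Q)<3: return None
    (cx,cy),rad=cv2.minEnclosingCircle(Q[:,:2].astype(np.float32)); return len(Q),np.round([*Q.mean(0),cx,cy,rad],4)
E
python3 - <<'E'
from h import *
np.set_printoptions(precision=4,suppress=True)
p,d,cal=snap('wrist'); P=cloud(d,cal); s=get_state();print(s['tcp_pos'],s['joint_positions'])
for n,c,r,a,b in [('ad top',(.67,-.136),.03,.040,.048),('ad collar',(.67,-.136),.03,.030,.037),('nestblk',(.61,.195),.04,.018,.026),('pin',(.655,.073),.02,.105,.116),('head',(.66,.12),.025,.104,.114),('pivot',(.663,.172),.02,.080,.09),('latch',(.59,.21),.04,.078,.09),('stepped',(.56,-.16),.03,.02,.03),('hex',(.61,-.25),.03,.03,.04)]: print(n,blob(P,c,r,a,b))
p,d,cal=snap('top'); P=cloud(d,cal)
for n,c,r,a,b in [('ad top',(.67,-.136),.03,.036,.048),('pin',(.655,.073),.02,.095,.116),('head',(.66,.12),.025,.100,.114),('pivot',(.663,.172),.02,.080,.09),('nestblk',(.61,.195),.04,.018,.026),('probeM',(.57,-.034),.03,.2,.24),('probeL',(.6,.34),.06,.18,.22)]: print(n,blob(P,c,r,a,b))
E
```

```text
[ 0.5685 -0.1873  0.3789] [-0.3598  0.0653  1.58   -0.0001  1.496   0.8933]
ad top (123, array([ 0.675 , -0.1326,  0.0437,  0.675 , -0.1325,  0.0099]))
ad collar (139, array([ 0.6753, -0.1332,  0.0312,  0.6753, -0.1324,  0.0164]))
nestblk (676, array([0.6074, 0.1934, 0.0217, 0.6049, 0.1948, 0.0343]))
pin (60, array([0.6539, 0.0724, 0.1097, 0.653 , 0.0731, 0.005 ]))
head (414, array([0.6573, 0.1193, 0.1084, 0.6574, 0.1206, 0.0148]))
pivot (141, array([0.6613, 0.1758, 0.0835, 0.6615, 0.1761, 0.009 ]))
latch (123, array([0.574 , 0.2023, 0.0831, 0.5732, 0.2032, 0.0082]))
stepped (180, array([ 0.56  , -0.1551,  0.0257,  0.5598, -0.155 ,  0.014 ]))
hex (110, array([ 0.6086, -0.2548,  0.0361,  0.6083, -0.2552,  0.0105]))
ad top None
pin (12, array([0.6524, 0.0726, 0.1068, 0.6535, 0.0731, 0.0049]))
head (69, array([0.656 , 0.1197, 0.1078, 0.6578, 0.1202, 0.0149]))
pivot (17, array([0.6608, 0.1758, 0.0838, 0.6616, 0.176 , 0.0084]))
nestblk (122, array([0.6087, 0.1916, 0.0214, 0.6035, 0.1922, 0.0333]))
probeM (38, array([ 0.5702, -0.0342,  0.2165,  0.5728, -0.0343,  0.0098]))
probeL (59, array([0.5822, 0.3149, 0.1982, 0.5831, 0.3142, 0.0111]))
```

The measured sizes match the text: adapter top radius 9.9 mm at 44 mm height, latch to pivot 92 mm, pin to pivot 103 mm. The nest works out at about (0.608, 0.1925), the clamp's x axis at -17.1° and the bridge at about 1.79 rad. Now I'll move above the adapter, turning as I go.

>>> carry_out(moves=[21,11,-30,0,0,8.5,0.7,21,11,-30,0,0,8.5,0.7,21,11,-30,0,0,8.5,0.7,21,11,-30,0,0,8.5,0.7,21,11,-30,0,0,8.5,0.7])

```text
time_s: 4.3
tcp_pos: [0.6747, -0.1313, 0.2277]
tool_rot: [0.861, 0.508, 0.0, 0.0]
force: [-0.4, -0.4, -0.5]
finger_gap: 0.0618
grip_force: 0.0
```

>>> carry_out(moves=[0,0,-25,0,0,8.5,0.7,0,0,-25,0,0,8.5,0.7,0,0,-25,0,0,8.5,0.7,0,0,-25,0,0,8.5,0.7,0,0,-25,0,0,8.5,0.7])

```text
time_s: 4.8
tcp_pos: [0.674, -0.1317, 0.1028]
tool_rot: [0.618, 0.786, 0.0, 0.0]
force: [-0.2, -0.3, 0.1]
finger_gap: 0.0616
grip_force: 0.0
```

>>> carry_out(moves=[0,0,0,0,0,0,0.7,0,0,0,0,0,0,0.7,0,0,0,0,0,0,0.7])

```text
time_s: 5.1
tcp_pos: [0.6753, -0.1316, 0.1057]
tool_rot: [0.621, 0.783, 0.001, 0.001]
force: [0.1, -0.3, 1.1]
finger_gap: 0.0616
grip_force: 0.0
```

```bash
python3 - <<'E'
from h import *
from scipy.spatial.transform import Rotation as R
np.set_printoptions(precision=4,suppress=True)
p,d,cal=snap('wrist','w2.png'); P=cloud(d,cal); s=get_state();print(s['time_s'],s['tcp_pos'],s['joint_positions'],s['force'])
y=R.from_quat(s['tool_rot']).as_matrix()[:,1];print(y,np.degrees(np.arctan2(y[1],y[0])))
for n,c,r,a,b in [('ad top',(.675,-.133),.03,.040,.048),('ad collar',(.675,-.133),.03,.028,.037)]: print(n,blob(P,c,r,a,b))
E
```

```text
5.15 [ 0.6755 -0.1316  0.106 ] [-0.2286  0.3888  1.6954  0.      1.0539 -0.4589] [0.558  0.2632 0.0156]
[0.9736 0.2282 0.0032] 13.190842894567066
ad top (450, array([ 0.6755, -0.1325,  0.0437,  0.6757, -0.133 ,  0.0103]))
ad collar (585, array([ 0.6748, -0.1288,  0.0309,  0.6758, -0.1333,  0.0168]))
```

View pics/w2.png

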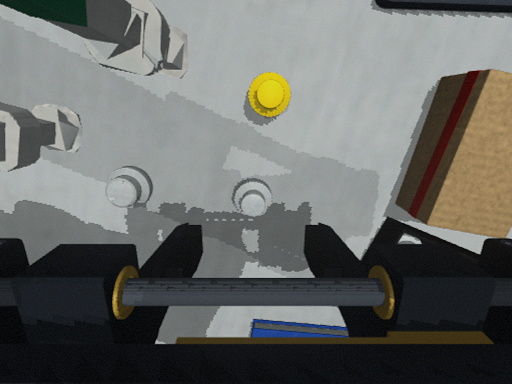

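The second view shows the adapter at (195,253), centred between the fingers, with the yellow look-alike at (95,270) and the stepped fitting at (187,127). I'll lower and grip.

>>> carry_out(moves=[0,-1,-30,0,0,0,0.7,0,0,-30,0,0,0,0.7,0,0,-18,0,0,0,0.7,0,0,-10,0,0,0,0.7,0,0,0,0,0,0,0.7])

```text
time_s: 5.65
tcp_pos: [0.6734, -0.1319, 0.0147]
tool_rot: [0.62, 0.784, -0.0, -0.001]
force: [-0.7, 0.7, 0.3]
finger_gap: 0.0615
grip_force: 0.0
```

>>> carry_out(moves=[0,0,0,0,0,0,0.2,0,0,0,0,0,0,0.2,0,0,0,0,0,0,0.2,0,0,0,0,0,0,0.2,0,0,0,0,0,0,0.2])

```text
time_s: 6.15
tcp_pos: [0.6749, -0.1322, 0.0169]
tool_rot: [0.62, 0.784, 0.0, 0.001]
force: [-0.0, 0.3, 3.9]
finger_gap: 0.0311
grip_force: 30.0
```

>>> carry_out(moves=[0,0,35,0,0,0,0.2,0,0,48,0,0,0,0.2,0,0,48,0,0,0,0.2,0,0,48,0,0,0,0.2,0,0,48,0,0,0,0.2])

```text
time_s: 6.65
tcp_pos: [0.6736, -0.1319, 0.2444]
tool_rot: [0.62, 0.784, -0.0, -0.0]
force: [1.0, -0.4, -0.9]
finger_gap: 0.0308
grip_force: 30.0
```

>>> carry_out(moves=[0,0,46,0,0,0,0.2,-4,20,0,0,0,6,0.2,-8,38,0,0,0,6,0.2,-8,38,0,0,0,6,0.2,-8,38,0,0,0,6,0.2])

```text
time_s: 7.15
tcp_pos: [0.6454, 0.003, 0.2886]
tool_rot: [0.442, 0.897, 0.0, -0.0]
force: [0.0, -0.1, -0.2]
finger_gap: 0.031
grip_force: 30.0
```

>>> carry_out(moves=[-8,38,0,0,0,6,0.2,-8,38,0,0,0,6,0.2,-8,38,0,0,0,6,0.2,-8,38,0,0,0,6,0.2,-7,38,0,0,0,6,0.2])

```text
time_s: 7.65
tcp_pos: [0.6062, 0.1934, 0.2885]
tool_rot: [0.194, 0.981, -0.0, -0.0]
force: [0.6, -0.1, -1.3]
finger_gap: 0.0311
grip_force: 30.0
```

>>> carry_out(moves=[0,0,-40,0,0,5.7,0.2,0,0,-50,0,0,0,0.2,0,0,-40,0,0,0,0.2,0,0,0,0,0,0,0.2,0,0,0,0,0,0,0.2])

```text
time_s: 8.15
tcp_pos: [0.6066, 0.1918, 0.1584]
tool_rot: [0.148, 0.989, -0.0, -0.001]
force: [0.3, -1.1, -0.3]
finger_gap: 0.0311
grip_force: 30.0
```

```bash
python3 - <<'E'
from h import *
from scipy.spatial.transform import Rotation as R
np.set_printoptions(precision=4,suppress=True)
p,d,cal=snap('wrist','w3.png'); P=cloud(d,cal); s=get_state();print(s['time_s'],s['tcp_pos'],s['joint_positions'],s['force'],s['finger_gap'],s['grip_force'])
y=R.from_quat(s['tool_rot']).as_matrix()[:,1];print(y,np.degrees(np.arctan2(y[1],y[0])))
for n,c,r,a,b in [('nestblk',(.608,.1925),.04,.018,.026),('pin',(.655,.073),.02,.105,.116),('head',(.66,.12),.025,.104,.114),('pivot',(.663,.174),.02,.080,.09),('latch',(.574,.203),.025,.078,.09),('adtop',(.607,.19),.03,.15,.18),('adcollar',(.607,.19),.03,.13,.16)]: print(n,blob(P,c,r,a,b))
E
```

```text
8.2 [0.6082 0.1922 0.1606] [ 0.267   0.2509  1.7687  0.      1.1198 -1.0073] [ 0.3052  0.6168 -0.4985] 0.031125976963272725 29.999809519504197
[0.2922 0.9564 0.0012] 73.01147702744723
nestblk (1179, array([0.6099, 0.1926, 0.0218, 0.6038, 0.1939, 0.0353]))
pin None
head None
pivot None
latch (313, array([0.5738, 0.2039, 0.0838, 0.5744, 0.2038, 0.0084]))
adtop (2744, array([0.5996, 0.1931, 0.1712, 0.5967, 0.1931, 0.028 ]))
adcollar (157, array([0.5976, 0.1948, 0.1507, 0.597 , 0.195 , 0.0243]))
```

View pics/w3.png

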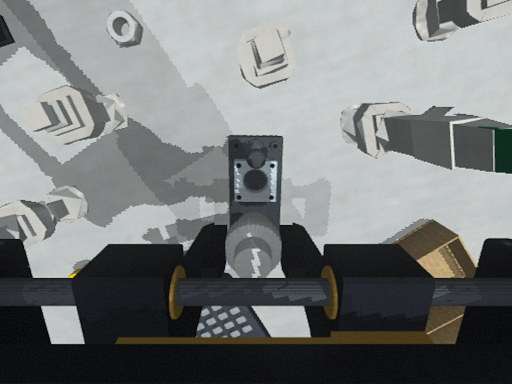

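The wrist view shows the nest hole at about (180,256), the latch pillar at (152,256) and the held adapter upright at (245,253). I'll measure the hole and the held adapter more exactly.

```bash
python3 - <<'E'
from h import *
from scipy.optimize import least_squares
np.set_printoptions(precision=4,suppress=True)
p,d,cal=snap('wrist'); P=cloud(d,cal); s=get_state();print(s['time_s'],s['tcp_pos'])
m=(np.hypot(P[:,0]-.608,P[:,1]-.1925)<.04)&(abs(P[:,2]-.0218)<.002)
print('rect',cv2.minAreaRect((P[m,:2]*1000).astype(np.float32)))
# hole rim: top-face points nearest the centre by angular bins
Q=P[m,:2];c=np.array([.608,.1925])
a=np.arctan2(*(Q-c).T[::-1]);r=np.hypot(*(Q-c).T);b=((a+np.pi)/(2*np.pi)*24).astype(int)
rim=np.array([Q[b==k][np.argmin(r[b==k])] for k in range(24) if (b==k).any()])
f=least_squares(lambda x:np.hypot(*(rim-x[:2]).T)-x[2],[*c,.015],loss='soft_l1',f_scale=.0005);print('rim',f.x,len(rim))
z=s['tcp_pos'][2]
print(np.histogram(P[(np.hypot(P[:,0]-.6,P[:,1]-.192)<.04)&(P[:,2]>.12)][:,2]-z,bins=np.arange(-.03,.05,.004)))
for lo,hi in [(.022,.03),(.012,.019)]:
    print(lo,blob(P,s['tcp_pos'],.025,z+lo,z+hi))
for n in ['nest']:
    for r in pinpoint('wrist',n)[:2]: print(n,r,atz(r['pixel'],cal,.022))
for r in pinpoint('wrist','adapter')[:2]: print(r,atz(r['pixel'],cal,z-.017))
E
```

```text
8.25 [0.6091 0.1924 0.1618]
rect ((600.7265014648438, 195.70494079589844), (45.6639404296875, 64.14816284179688), 72.39124298095703)
rim [0.6087 0.193  0.0136] 24
(array([   0,    0,    1,   57,   34,    0,    0,  170,  289,  322, 1321,
        437,  495, 1193,  555,  266,  325,  375,  591]), array([-0.03 , -0.026, -0.022, -0.018, -0.014, -0.01 , -0.006, -0.002,
        0.002,  0.006,  0.01 ,  0.014,  0.018,  0.022,  0.026,  0.03 ,
        0.034,  0.038,  0.042,  0.046]))
0.022 (1474, array([0.6068, 0.1927, 0.1873, 0.6019, 0.1946, 0.0233]))
0.012 (1293, array([0.6037, 0.1944, 0.1759, 0.6011, 0.1947, 0.0232]))
{'pixel': [227.9, 255.2], 'confidence': 0.8} [0.6094 0.1936 0.1448]
{'pixel': [266.3, 94.6], 'confidence': 0.65} [0.6048 0.0791 0.1448]
```

>>> carry_out(moves=[-0.5,0.5,-40,0,0,0,0.2,0,0,-40,0,0,0,0.2,0,0,-25,0,0,0,0.2,0,0,-10,0,0,0,0.2,0,0,0,0,0,0,0.2])

```text
time_s: 8.85
tcp_pos: [0.6066, 0.1923, 0.0436]
tool_rot: [0.148, 0.989, -0.0, -0.0]
force: [0.6, 0.6, -1.6]
finger_gap: 0.0312
grip_force: 30.0
```

>>> carry_out(moves=[0,0,-5,0,0,0,0.2,0,0,-5,0,0,0,0.2,0,0,-5,0,0,0,0.2,0,0,0,0,0,0,0.2])

```text
time_s: 9.25
tcp_pos: [0.6065, 0.1924, 0.0286]
tool_rot: [0.148, 0.989, -0.0, -0.0]
force: [-0.4, -0.1, -0.3]
finger_gap: 0.0309
grip_force: 30.0
```

>>> carry_out(moves=[1,0.3,-1.5,0,0,0,0.2,0,0,-1,0,0,0,0.2,0,0,0,0,0,0,0.2])

```text
time_s: 9.55
tcp_pos: [0.6081, 0.1929, 0.0269]
tool_rot: [0.148, 0.989, 0.0, 0.0]
force: [-0.9, -0.6, 1.7]
finger_gap: 0.0307
grip_force: 30.0
```

>>> carry_out(moves=[0,0,0,0,0,0,0.65,0,0,0,0,0,0,0.65,0,0,0,0,0,0,0.65,0,0,0,0,0,0,0.65])

```text
time_s: 9.95
tcp_pos: [0.6075, 0.1927, 0.026]
tool_rot: [0.148, 0.989, -0.0, -0.0]
force: [0.2, -0.9, -1.4]
finger_gap: 0.0569
grip_force: 0.0
```

```bash
python3 - <<'E'
from h import *
np.set_printoptions(precision=4,suppress=True)
p,d,cal=snap('wrist'); s=get_state();print(s['time_s'],s['tcp_pos'],s['force'])
P=cloud(d,cal)
for a,b in [(.049,.060),(.036,.047)]: print(blob(P,(.6087,.193),.022,a,b))
E
```

```text
10.0 [0.6075 0.1927 0.026 ] [-0.3697 -0.6435 -0.0424]
(1084, array([0.607 , 0.1928, 0.0534, 0.609 , 0.1922, 0.0103]))
(858, array([0.6062, 0.1927, 0.041 , 0.609 , 0.1924, 0.0168]))
```

The adapter is home: its top is at 53–54 mm, 0.8 mm off the hole axis. The left probe stands near the pin's shut position, so I'll pinch the pin with the closing axis at about 30° to keep the gripper body clear. Now I'll lift and go above the pin.

>>> carry_out(moves=[0,0,40,0,0,0,0.65,0,0,48,0,0,0,0.65,0,0,48,0,0,0,0.5,4,-10,8,0,0,-5,0.45,8,-20,0,0,0,-8,0.45])

```text
time_s: 10.5
tcp_pos: [0.6217, 0.1642, 0.1746]
tool_rot: [0.26, 0.966, 0.002, 0.003]
force: [-0.7, -0.9, -0.6]
finger_gap: 0.0397
grip_force: 0.0
```

>>> carry_out(moves=[8,-22,0,0,0,-8,0.45,8,-22,0,0,0,-8,0.45,9,-23,0,0,0,-8,0.45,9,-23,0,0,0,-6,0.45,0,0,0,0,0,0,0.45])

```text
time_s: 11.0
tcp_pos: [0.6545, 0.0701, 0.1701]
tool_rot: [0.502, 0.865, -0.0, 0.0]
force: [-0.6, 0.7, 1.0]
finger_gap: 0.0397
grip_force: 0.0
```

```bash
cat >> h.py <<'E'
from scipy.spatial.transform import Rotation as Rot
def st():
    s=get_state();y=Rot.from_quat(s['tool_rot']).as_matrix()[:,1]
    print(s['time_s'],'tcp',np.round(s['tcp_pos'],4),'phi',round(np.degrees(np.arctan2(y[1],y[0])),1),'q1,q6',np.round(s['joint_positions'],2)[[0,5]],'F',np.round(s['force'],1),'M',np.round(s['wrist_torque'],2),'gap',round(s['finger_gap'],4),round(s['grip_force'],1)); return s
E
python3 - <<'E'
from h import *
p,d,cal=snap('wrist','w4.png'); s=st();P=cloud(d,cal)
for n,c,r,a,b in [('pin',(.655,.073),.015,.106,.116),('head',(.66,.12),.025,.104,.114),('pivot',(.663,.174),.02,.080,.09),('latch',(.574,.203),.025,.078,.09),('adtop',(.609,.1925),.022,.049,.058),('probeL',(.583,.314),.04,.14,.22)]: print(n,blob(P,c,r,a,b))
for n in ['finger_pin','screw_head']:
    for r in pinpoint('wrist',n)[:2]: print(n,r,atz(r['pixel'],cal,.111 if n[0]=='f' else .1085))
p,d,cal=snap('scene');P=cloud(d,cal);print('probeL scene',[blob(P,(.583,.314),.04,a,a+.02) for a in (.14,.16,.18,.195)])
E
```

```text
11.05 tcp [0.6539 0.0716 0.17  ] phi 30.0 q1,q6 [ 0.07 -0.45] F [-0.5  1.1 -0.2] M [-0.04 -0.06  0.04] gap 0.0396 0.0
pin (124, array([0.6541, 0.0739, 0.1103, 0.6545, 0.0732, 0.0051]))
head (1033, array([0.6573, 0.1209, 0.1086, 0.6579, 0.1205, 0.0146]))
pivot (362, array([0.6616, 0.176 , 0.0837, 0.6627, 0.174 , 0.008 ]))
latch (155, array([0.5772, 0.1987, 0.0827, 0.5755, 0.2017, 0.0081]))
adtop (464, array([0.6089, 0.1916, 0.0537, 0.6089, 0.1919, 0.0103]))
probeL None
finger_pin {'pixel': [200.8, 253.7], 'confidence': 0.84} [0.65376257 0.0732166  0.111     ]
screw_head {'pixel': [150.4, 288.1], 'confidence': 0.6} [0.65670979 0.12161752 0.1085    ]
probeL scene [(42, array([0.5812, 0.3128, 0.1502, 0.584 , 0.3158, 0.0176])), (35, array([0.582 , 0.3129, 0.1694, 0.5799, 0.3142, 0.017 ])), (30, array([0.5839, 0.3145, 0.1898, 0.5833, 0.3119, 0.0154])), (23, array([0.5841, 0.315 , 0.204 , 0.5813, 0.3118, 0.0138]))]
```

>>> carry_out(moves=[0,1.7,-35,0,0,0,0.45,0,0,-32,0,0,0,0.45,0,0,-10,0,0,0,0.45,0,0,0,0,0,0,0.05,0,0,0,0,0,0,0.05])

```text
time_s: 11.7
tcp_pos: [0.6542, 0.0751, 0.0943]
tool_rot: [0.499, 0.866, 0.0, 0.0]
force: [-0.0, -0.1, 0.3]
finger_gap: 0.0257
grip_force: 0.0
```

>>> carry_out(moves=[0,0,0,0,0,0,0.05,0,0,0,0,0,0,0.05,0,0,0,0,0,0,0.05])

```text
time_s: 12.0
tcp_pos: [0.6548, 0.0744, 0.0952]
tool_rot: [0.5, 0.866, 0.001, 0.001]
force: [0.2, -0.3, 4.1]
finger_gap: 0.0088
grip_force: 30.0
```

```bash
python3 - <<'E'
from h import *
s=st();pv=np.array([.6617,.1757]);p=s['tcp_pos'][:2];v=p-pv;print(np.hypot(*v))
a0=np.arctan2(v[1],v[0])%(2*np.pi);a1=np.radians(162.9);print(np.degrees(a0-a1))
t=(1-np.cos(np.linspace(0,np.pi,16)))/2
a=a0+(a1-a0)*t;Q=pv+.1035*np.c_[np.cos(a),np.sin(a)];print(np.round(np.diff(Q,axis=0)*1000,1).tolist(),Q[-1])
E
```

```text
12.0 tcp [0.6548 0.0744 0.0952] phi 30.0 q1,q6 [ 0.08 -0.45] F [ 0.2 -0.3  4.1] M [-0.11 -0.04  0.03] gap 0.0088 30.0
0.10155598434456178
103.22081195040953
[[-2.0, 0.2], [-6.0, 0.7], [-9.6, 1.9], [-12.4, 3.9], [-14.2, 6.7], [-14.6, 10.1], [-13.5, 13.4], [-11.0, 16.0], [-7.7, 17.4], [-4.2, 17.3], [-1.2, 15.7], [0.8, 13.0], [1.7, 9.6], [1.5, 5.8], [0.6, 2.0]] [0.56277542 0.20613317]
```

>>> carry_out(moves=[-2,0,0,0,0,0,0.05,-6,0.7,0,0,0,0,0.05,-9.6,1.9,0,0,0,0,0.05,-12.4,3.9,0,0,0,0,0.05,-14.2,6.7,0,0,0,0,0.05])

```text
time_s: 12.5
tcp_pos: [0.6111, 0.0875, 0.095]
tool_rot: [0.5, 0.866, 0.001, 0.002]
force: [3.8, 1.2, 5.1]
finger_gap: 0.0084
grip_force: 30.0
```

>>> carry_out(moves=[-14.6,10.1,0,0,0,0,0.05,-13.5,13.4,0,0,0,0,0.05,-11,16,0,0,0,0,0.05,-7.7,17.4,0,0,0,0,0.05,0,0,0,0,0,0,0.05])

```text
time_s: 13.0
tcp_pos: [0.5622, 0.1462, 0.0947]
tool_rot: [0.499, 0.866, 0.001, 0.0]
force: [-0.3, -0.7, 7.1]
finger_gap: 0.0087
grip_force: 30.0
```

```bash
python3 - <<'E'
from h import *
s=st();pv=np.array([.6617,.1757]);p=s['tcp_pos'][:2];v=p-pv;print(np.hypot(*v))
a0=np.arctan2(v[1],v[0])%(2*np.pi);a1=np.radians(162.9);print(np.degrees(a0-a1))
a=np.linspace(a0,a1,6);Q=pv+.1035*np.c_[np.cos(a),np.sin(a)];print(np.round(np.diff(Q,axis=0)*1000,1).tolist(),Q[-1])
E
```

```text
13.0 tcp [0.5622 0.1462 0.0947] phi 30.1 q1,q6 [ 0.21 -0.31] F [-0.3 -0.7  7.1] M [-0.14 -0.01 -0.11] gap 0.0087 30.0
0.10375604930231125
33.600267131904786
[[-2.8, 11.8], [-1.4, 12.1], [0.1, 12.1], [1.5, 12.0], [2.9, 11.8]] [0.56277542 0.20613317]
```

>>> carry_out(moves=[-2.8,11.8,0,0,0,0,0.05,-1.4,12,0,0,0,0,0.05,0,12,0,0,0,0,0.05,1.5,12,0,0,0,0,0.05,2.5,9,0,0,0,0,0.05])

```text
time_s: 13.5
tcp_pos: [0.5583, 0.2017, 0.0941]
tool_rot: [0.5, 0.866, -0.002, -0.003]
force: [-13.2, 0.8, 15.0]
finger_gap: 0.0088
grip_force: 30.0
```

>>> carry_out(moves=[1,4,0,0,0,0,0.05,1,2,0,0,0,0,0.05,0,0,0,0,0,0,0.05])

```text
time_s: 13.8
tcp_pos: [0.5599, 0.2084, 0.0941]
tool_rot: [0.5, 0.866, -0.002, -0.004]
force: [-13.3, 2.4, 15.7]
finger_gap: 0.0085
grip_force: 30.0
```

```bash
python3 - <<'E'
from h import *
s=st();pv=np.array([.6617,.1757]);p=s['tcp_pos'][:2];v=p-pv;print(np.hypot(*v),np.degrees(np.arctan2(v[1],v[0])%(2*np.pi))-162.9)
E
```

```text
13.8 tcp [0.5599 0.2084 0.0941] phi 30.0 q1,q6 [ 0.31 -0.21] F [-13.3   2.4  15.7] M [ 0.24  1.95 -0.23] gap 0.0085 30.0
0.1069386364197533 -0.688065953314009
```

>>> carry_out(moves=[0,0,0,0,0,0,0.25,0,0,0,0,0,0,0.25,0,0,0,0,0,0,0.25,0,0,30,0,0,0,0.25,0,0,35,0,0,0,0.45])

```text
time_s: 14.3
tcp_pos: [0.5624, 0.2065, 0.156]
tool_rot: [0.5, 0.866, -0.002, -0.002]
force: [-0.6, 1.1, 0.7]
finger_gap: 0.0278
grip_force: 0.0
```

>>> carry_out(moves=[0,0,5,0,0,8,0.45,0,0,0,0,0,8,0.45,0,0,0,0,0,0,0.45,0,0,0,0,0,0,0.45])

```text
time_s: 14.7
tcp_pos: [0.5641, 0.2071, 0.1625]
tool_rot: [0.376, 0.927, -0.0, -0.0]
force: [0.2, -0.2, -0.9]
finger_gap: 0.0397
grip_force: 0.0
```

```bash
python3 - <<'E'
from h import *
p,d,cal=snap('wrist','w5.png'); s=st();P=cloud(d,cal)
B=lambda P:[print(n,blob(P,c,r,a,b)) for n,c,r,a,b in [('pin',(.563,.206),.015,.106,.116),('head',(.609,.192),.025,.104,.114),('pivot',(.662,.176),.014,.080,.09),('adcollar',(.609,.192),.03,.040,.047)]]
B(P)
for n in ['finger_pin','screw_head']:
    for r in pinpoint('wrist',n)[:2]: print(n,r,atz(r['pixel'],cal,.111 if n[0]=='f' else .1085))
p,d,cal=snap('top','t5.png');B(cloud(d,cal))
E
```

```text
14.75 tcp [0.564  0.2071 0.1624] phi 45.8 q1,q6 [ 0.31 -0.49] F [ 0.3 -0.3  0.5] M [ 0.01 -0.18  0.01] gap 0.0397 0.0
pin (125, array([0.5618, 0.2049, 0.1103, 0.562 , 0.2045, 0.005 ]))
head (713, array([0.6055, 0.1911, 0.1084, 0.608 , 0.1917, 0.0151]))
pivot None
adcollar (91, array([0.6117, 0.2038, 0.0411, 0.6117, 0.2025, 0.0118]))
finger_pin {'pixel': [210.7, 248.6], 'confidence': 0.72} [0.56366572 0.20303626 0.111     ]
screw_head {'pixel': [251.8, 272.7], 'confidence': 0.86} [0.60482638 0.19097457 0.1085    ]
pin None
head (41, array([0.6101, 0.1875, 0.1081, 0.6064, 0.1909, 0.0151]))
pivot (25, array([0.6614, 0.1755, 0.0827, 0.6622, 0.1755, 0.0094]))
adcollar (6, array([0.6086, 0.1797, 0.0419, 0.6108, 0.1798, 0.0088]))
```

View pics/w5.png

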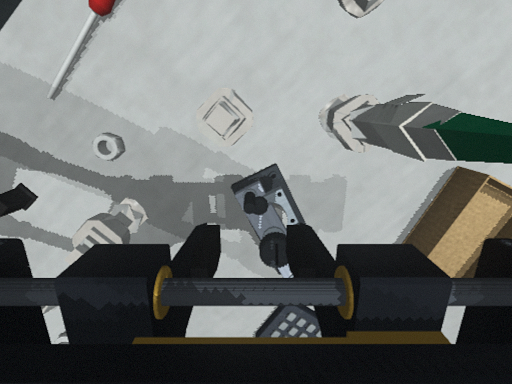

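The view shows the bridge shut over the adapter: the finger pin at (205,252) beside the latch pillar, and the thumbscrew head at (250,273). Bridge angle is about 0.02 rad. I'll move over the head.

>>> carry_out(moves=[15,-5,0,0,0,8,0.45,15,-5,0,0,0,8,0.45,14,-5,0,0,0,8,0.45,0,0,0,0,0,0,0.45,0,0,0,0,0,0,0.45])

```text
time_s: 15.4
tcp_pos: [0.608, 0.1923, 0.1627]
tool_rot: [0.176, 0.984, -0.0, -0.001]
force: [-0.4, -0.4, 0.0]
finger_gap: 0.0399
grip_force: 0.0
```

```bash
python3 - <<'E'
from h import *
p,d,cal=snap('wrist'); s=st();P=cloud(d,cal)
for n,c,r,a,b in [('pin',(.563,.206),.015,.106,.116),('head',(.609,.192),.025,.104,.114),('latch',(.574,.203),.012,.08,.088)]: print(n,blob(P,c,r,a,b))
E
```

```text
15.45 tcp [0.6077 0.1924 0.1627] phi 69.8 q1,q6 [ 0.27 -0.95] F [ 0.9  0.2 -0.1] M [ 0.04 -0.16 -0.02] gap 0.0396 0.0
pin (144, array([0.5622, 0.2044, 0.1105, 0.5624, 0.2042, 0.005 ]))
head (947, array([0.6071, 0.1918, 0.1086, 0.6083, 0.1914, 0.0148]))
latch (240, array([0.5752, 0.2044, 0.084 , 0.5745, 0.2039, 0.0084]))
```

>>> carry_out(moves=[0.5,-0.8,-35,0,0,0,0.45,0,0,-27,0,0,0,0.45,0,0,-9,0,0,0,0.45,0,0,0,0,0,0,0.45,0,0,0,0,0,0,0.1])

```text
time_s: 15.95
tcp_pos: [0.6093, 0.1919, 0.0932]
tool_rot: [0.174, 0.985, 0.0, 0.001]
force: [-0.2, 0.3, 0.9]
finger_gap: 0.0337
grip_force: 0.0
```

>>> carry_out(moves=[0,0,0,0,0,0,0.1,0,0,0,0,0,0,0.1,0,0,0,0,0,0,0.1])

```text
time_s: 16.25
tcp_pos: [0.6098, 0.1919, 0.0938]
tool_rot: [0.174, 0.985, 0.001, 0.001]
force: [-0.9, -0.2, 3.6]
finger_gap: 0.0267
grip_force: 30.0
```

```bash
python3 -c "
from h import *
st()"
```

```text
16.25 tcp [0.6098 0.1919 0.0938] phi 70.0 q1,q6 [ 0.27 -0.96] F [-0.9 -0.2  3.6] M [ 0.08  0.06 -0.05] gap 0.0267 30.0
```

>>> carry_out(moves=[-0.5,0,-0.2,0,0,-4,0.1,0,0,-0.2,0,0,-8,0.1,0,0,-0.2,0,0,-8,0.1,0,0,-0.2,0,0,-8,0.1,0,0,-0.2,0,0,-8,0.1])

```text
time_s: 16.75
tcp_pos: [0.6094, 0.1916, 0.0931]
tool_rot: [0.472, 0.882, 0.001, 0.001]
force: [-2.0, 0.1, 5.7]
finger_gap: 0.0268
grip_force: 30.0
```

```bash
python3 -c "
from h import *
st()"
```

```text
16.75 tcp [0.6094 0.1916 0.0931] phi 33.7 q1,q6 [ 0.27 -0.32] F [-2.   0.1  5.7] M [-0.17  0.23  0.06] gap 0.0268 30.0
```

>>> carry_out(moves=[0,0,-0.1,0,0,-8,0.1,0,0,-0.1,0,0,-8,0.1,0,0,-0.1,0,0,-8,0.1,0,0,-0.1,0,0,-8,0.1,0,0,-0.1,0,0,-8,0.1])

```text
time_s: 17.25
tcp_pos: [0.6085, 0.1918, 0.0924]
tool_rot: [0.745, 0.667, 0.0, -0.0]
force: [-4.9, 0.1, 6.0]
finger_gap: 0.0268
grip_force: 30.0
```

```bash
python3 -c "
from h import *
st()"
```

```text
17.25 tcp [0.6085 0.1918 0.0924] phi -6.3 q1,q6 [0.27 0.38] F [-4.9  0.1  6. ] M [-0.06  0.53  0.04] gap 0.0268 30.0
```

>>> carry_out(moves=[-0.3,0,-0.1,0,0,-8,0.1,0,0,-0.1,0,0,-8,0.1,0,0,-0.1,0,0,-8,0.1])

```text
time_s: 17.55
tcp_pos: [0.6079, 0.192, 0.092]
tool_rot: [0.867, 0.498, 0.0, -0.0]
force: [-4.6, 0.9, 6.1]
finger_gap: 0.0268
grip_force: 30.0
```

```bash
python3 -c "
from h import *
st()"
```

```text
17.55 tcp [0.6079 0.192  0.092 ] phi -30.3 q1,q6 [0.27 0.8 ] F [-4.6  0.9  6.1] M [-0.    0.64  0.03] gap 0.0268 30.0
```

>>> carry_out(moves=[0,0,-0.1,0,0,-8,0.1,0,0,-0.1,0,0,-6,0.1,0,0,0,0,0,0,0.1])

```text
time_s: 17.85
tcp_pos: [0.6076, 0.1922, 0.0918]
tool_rot: [0.921, 0.39, -0.0, -0.001]
force: [-4.7, 2.0, 7.1]
finger_gap: 0.0268
grip_force: 30.0
```

```bash
python3 -c "
from h import *
st()
p,d,cal=snap('wrist','w6.png')"
```

```text
17.85 tcp [0.6076 0.1922 0.0918] phi -44.1 q1,q6 [0.27 1.04] F [-4.7  2.   7.1] M [ 0.12  0.76 -0.04] gap 0.0268 30.0
```

View pics/w6.png

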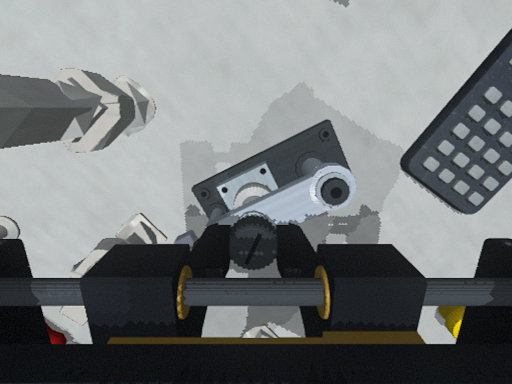

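The view shows the bridge shut over the adapter and the fingers holding the knurled head, with its slot at (250,253). There is no stop torque yet after 114°. I'll regrip to stay clear of the left probe, then finish tightening.

>>> carry_out(moves=[0,0,0,0,0,0,0.42,0,0,0,0,0,0,0.42,0,0,0,0,0,0,0.42,0,0,0,0,0,8,0.42,0,0,0,0,0,8,0.42])

```text
time_s: 18.4
tcp_pos: [0.6083, 0.1914, 0.0901]
tool_rot: [0.856, 0.518, 0.0, 0.0]
force: [0.1, 0.5, 0.9]
finger_gap: 0.0374
grip_force: 0.0
```

>>> carry_out(moves=[0,0,0,0,0,8,0.42,0,0,0,0,0,8,0.42,0,0,0,0,0,0,0.42,0,0,0,0,0,0,0.42])

```text
time_s: 18.8
tcp_pos: [0.6082, 0.1915, 0.0901]
tool_rot: [0.778, 0.628, -0.0, 0.0]
force: [-0.1, -0.7, 0.1]
finger_gap: 0.0371
grip_force: 0.0
```

```bash
python3 -c "
from h import *
p,d,cal=snap('wrist');st();P=cloud(d,cal)
for n,c,r,a,b in [('head',(.608,.192),.02,.1,.114),('latch',(.574,.203),.012,.08,.088),('pin',(.563,.205),.012,.106,.115)]: print(n,blob(P,c,r,a,b))
p,d,cal=snap('top');P=cloud(d,cal);print(blob(P,(.607,.191),.02,.1,.114))
"
```

```text
18.85 tcp [0.6082 0.1915 0.0901] phi -12.1 q1,q6 [0.27 0.48] F [-0.4 -0.5  0.4] M [-0.06 -0.1  -0.03] gap 0.037 0.0
head (2313, array([0.6086, 0.1951, 0.1066, 0.608 , 0.192 , 0.0201]))
latch (417, array([0.5736, 0.2075, 0.0838, 0.5736, 0.2066, 0.0094]))
pin (157, array([0.565 , 0.2105, 0.1094, 0.5639, 0.2086, 0.0049]))
(10, array([0.6066, 0.1839, 0.1047, 0.6085, 0.1855, 0.012 ]))
```

>>> carry_out(moves=[0,0,0,0,0,0,0.1,0,0,0,0,0,0,0.1,0,0,0,0,0,0,0.1,0,0,0,0,0,-6,0.1,0,0,0,0,0,-6,0.1])

```text
time_s: 19.4
tcp_pos: [0.6078, 0.1917, 0.09]
tool_rot: [0.84, 0.543, -0.0, -0.0]
force: [-0.2, -0.2, -0.0]
finger_gap: 0.0269
grip_force: 30.0
```

```bash
python3 -c "
from h import *
st()"
```

```text
19.4 tcp [0.6078 0.1917 0.09  ] phi -24.2 q1,q6 [0.27 0.69] F [-0.2 -0.2 -0. ] M [0.05 0.03 0.07] gap 0.0269 30.0
```

>>> carry_out(moves=[0,0,0,0,0,-5,0.1,0,0,0,0,0,0,0.1])

```text
time_s: 19.6
tcp_pos: [0.6077, 0.1917, 0.0899]
tool_rot: [0.862, 0.507, -0.0, -0.0]
force: [-1.6, 0.8, 0.7]
finger_gap: 0.0268
grip_force: 30.0
```

```bash
python3 -c "
from h import *
st()"
```

```text
19.6 tcp [0.6077 0.1917 0.0899] phi -29.0 q1,q6 [0.27 0.77] F [-1.6  0.8  0.7] M [0.04 0.08 0.01] gap 0.0268 30.0
```

>>> carry_out(moves=[0,0,0,0,0,-5,0.1,0,0,0,0,0,0,0.1])

```text
time_s: 19.8
tcp_pos: [0.6076, 0.1918, 0.0899]
tool_rot: [0.883, 0.47, -0.0, -0.0]
force: [-1.5, 0.5, -1.3]
finger_gap: 0.0268
grip_force: 30.0
```

```bash
python3 -c "
from h import *
st()"
```

```text
19.8 tcp [0.6076 0.1918 0.0899] phi -33.9 q1,q6 [0.27 0.86] F [-1.5  0.5 -1.3] M [ 0.13  0.16 -0.04] gap 0.0268 30.0
```

>>> carry_out(moves=[0,0,0,0,0,-5,0.1,0,0,0,0,0,0,0.1])

```text
time_s: 20.0
tcp_pos: [0.6074, 0.1918, 0.0898]
tool_rot: [0.902, 0.432, -0.001, -0.0]
force: [-1.5, 1.6, -0.6]
finger_gap: 0.0269
grip_force: 30.0
```

```bash
python3 -c "
from h import *
st()"
```

```text
20.0 tcp [0.6074 0.1918 0.0898] phi -38.8 q1,q6 [0.27 0.94] F [-1.5  1.6 -0.6] M [ 0.29  0.28 -0.05] gap 0.0269 30.0
```

>>> carry_out(moves=[0,0,0,0,0,-5,0.1,0,0,0,0,0,0,0.1])

```text
time_s: 20.2
tcp_pos: [0.6073, 0.1919, 0.0898]
tool_rot: [0.92, 0.392, -0.001, -0.0]
force: [-3.6, 3.0, -1.3]
finger_gap: 0.0267
grip_force: 30.0
```

```bash
python3 -c "
from h import *
st()"
```

```text
20.2 tcp [0.6073 0.1919 0.0898] phi -43.8 q1,q6 [0.27 1.03] F [-3.6  3.  -1.3] M [0.39 0.45 0.01] gap 0.0267 30.0
```

>>> carry_out(moves=[0,0,0,0,0,-5,0.1,0,0,0,0,0,0,0.1])

```text
time_s: 20.4
tcp_pos: [0.6072, 0.1919, 0.0898]
tool_rot: [0.936, 0.352, -0.001, -0.0]
force: [-3.7, 2.5, -1.8]
finger_gap: 0.0267
grip_force: 30.0
```

```bash
python3 -c "
from h import *
st()"
```

```text
20.4 tcp [0.6072 0.1919 0.0898] phi -48.8 q1,q6 [0.27 1.12] F [-3.7  2.5 -1.8] M [ 0.48  0.59 -0.03] gap 0.0267 30.0
```

```bash
python3 -c "
from h import *
p,d,cal=snap('wrist');
a=cv2.imread('pics/w6.png')[190:290,200:310];b=p[190:290,200:310,::-1]
cv2.imwrite('pics/cmp.png',cv2.resize(np.hstack([a,b]),None,fx=3.5,fy=3.5,interpolation=2))
P=cloud(d,cal);print(blob(P,(.6075,.192),.009,.1,.114))"
```

```text
(773, array([0.6077, 0.1921, 0.1067, 0.6075, 0.192 , 0.0091]))
```

View pics/cmp.png

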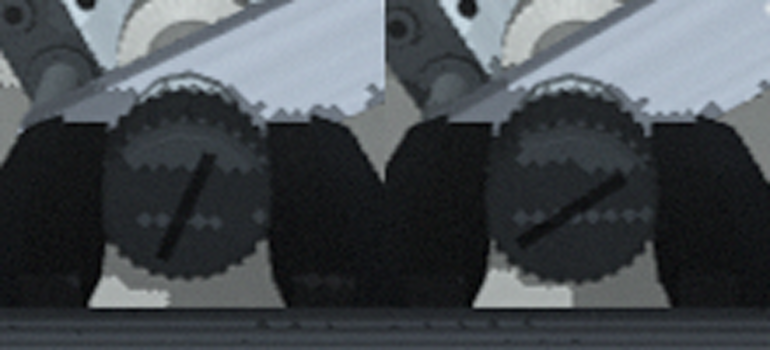

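The two crops show the slot has turned 32° relative to the fingers, which is exactly the regrip angle, so the screw is turning without slip. About 151° is done and the slot is within about 5° of the bridge line, so the seat is near.

>>> carry_out(moves=[0.3,0,0,0,0,-4,0.1,0,0,0,0,0,0,0.1])

```text
time_s: 20.65
tcp_pos: [0.6071, 0.1919, 0.0897]
tool_rot: [0.948, 0.319, -0.001, -0.001]
force: [-4.7, 4.0, -0.7]
finger_gap: 0.0272
grip_force: 30.0
```

```bash
python3 -c "
from h import *
st()"
```

```text
20.65 tcp [0.6071 0.1919 0.0897] phi -52.8 q1,q6 [0.27 1.19] F [-4.7  4.  -0.7] M [0.57 0.8  0.02] gap 0.0272 30.0
```

>>> carry_out(moves=[0,0,0,0,0,-3,0.1,0,0,0,0,0,0,0.1])

```text
time_s: 20.85
tcp_pos: [0.6072, 0.1922, 0.0898]
tool_rot: [0.956, 0.295, -0.001, -0.001]
force: [-5.7, 4.6, -0.3]
finger_gap: 0.0267
grip_force: 30.0
```

```bash
python3 -c "
from h import *
st()"
```

```text
20.85 tcp [0.6072 0.1922 0.0898] phi -55.7 q1,q6 [0.27 1.24] F [-5.7  4.6 -0.3] M [0.76 0.79 0.51] gap 0.0267 30.0
```

The moment about z jumped to 0.5 N m, so the screw is on its stop. I'll press slightly more and hold.

>>> carry_out(moves=[0,0,0,0,0,-1.5,0.1,0,0,0,0,0,0,0.1,0,0,0,0,0,0,0.1,0,0,0,0,0,0,0.1,0,0,0,0,0,0,0.1])

```text
time_s: 21.35
tcp_pos: [0.6069, 0.192, 0.0898]
tool_rot: [0.959, 0.283, -0.001, -0.0]
force: [-5.4, 4.1, -0.7]
finger_gap: 0.0266
grip_force: 30.0
```

```bash
python3 -c "
from h import *
st()
p,d,cal=snap('wrist','w7.png')"
```

```text
21.35 tcp [0.6069 0.192  0.0898] phi -57.1 q1,q6 [0.27 1.26] F [-5.4  4.1 -0.7] M [0.67 0.89 0.52] gap 0.0266 30.0
```

Seated and holding at 0.52 N m. Now I'll back off 91° while still gripping.

>>> carry_out(moves=[0,0,0,0,0,5,0.1,0,0,0.1,0,0,8,0.1,0,0,0.1,0,0,8,0.1,0,0,0.1,0,0,8,0.1,0,0,0.1,0,0,8,0.1])

```text
time_s: 21.9
tcp_pos: [0.6079, 0.1912, 0.0902]
tool_rot: [0.819, 0.574, -0.001, -0.0]
force: [-1.6, 1.4, -1.6]
finger_gap: 0.0267
grip_force: 30.0
```

>>> carry_out(moves=[0,0,0.2,0,0,8,0.1,0,0,0.2,0,0,8,0.1,0,0,0.2,0,0,8,0.1,0,0,0.2,0,0,8,0.1,0,0,0.2,0,0,8,0.1])

```text
time_s: 22.4
tcp_pos: [0.6092, 0.191, 0.0911]
tool_rot: [0.573, 0.82, 0.0, 0.001]
force: [2.1, 1.5, -5.0]
finger_gap: 0.0269
grip_force: 30.0
```

>>> carry_out(moves=[0,0,0.1,0,0,8,0.1,0,0,0,0,0,6,0.1,0,0,0,0,0,0,0.1,0,0,0,0,0,0,0.1])

```text
time_s: 22.8
tcp_pos: [0.6095, 0.191, 0.0914]
tool_rot: [0.473, 0.881, 0.0, 0.001]
force: [5.0, -0.0, -7.7]
finger_gap: 0.027
grip_force: 30.0
```

```bash
python3 -c "
from h import *
st()
p,d,cal=snap('wrist')
a=cv2.imread('pics/w7.png')[190:290,200:310];b=p[190:290,200:310,::-1]
cv2.imwrite('pics/cmp2.png',cv2.resize(np.hstack([a,b]),None,fx=3.5,fy=3.5,interpolation=2))
P=cloud(d,cal)
for n,c,r,a,b in [('head',(.607,.192),.009,.1,.114),('pin',(.563,.206),.012,.106,.115),('latch',(.574,.204),.012,.08,.088)]: print(n,blob(P,c,r,a,b))"
```

```text
22.8 tcp [0.6095 0.191  0.0914] phi 33.5 q1,q6 [ 0.27 -0.32] F [ 5.  -0.  -7.7] M [-0.09 -0.88  0.04] gap 0.027 30.0
head (767, array([0.6069, 0.1922, 0.1081, 0.6071, 0.192 , 0.0091]))
pin (334, array([0.5631, 0.2073, 0.1103, 0.5634, 0.2061, 0.0049]))
latch (573, array([0.5743, 0.2052, 0.0838, 0.5725, 0.2049, 0.0103]))
```

View pics/cmp2.png

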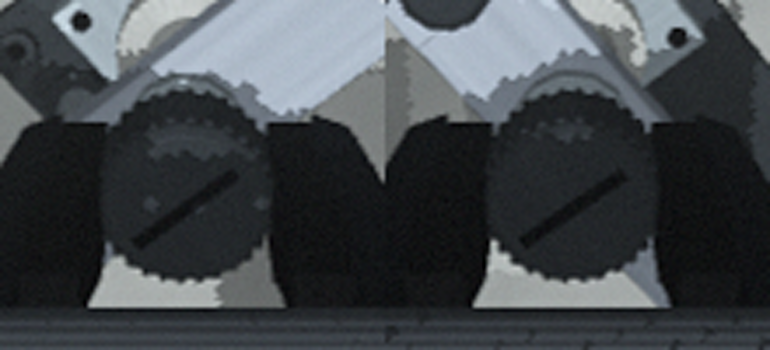

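The crops show the slot at the same angle between the fingers before and after, so the screw backed off the full 90.6°. The head rose 1.4 mm, the pin is still at the latch and the grip is 30 N. Handing in.

```bash
python3 -c "
from plant import *
print(sign_off())"
```

```text
the job is handed in; nothing more can be done
None
```

The job is handed in, though the hand-in gave no verdict: the adapter is home in the nest, the bridge is shut, and the thumbscrew was seated, backed off about 90.6° and is still gripped at 30 N.

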